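# Check a roller-lever limit switch and close its unit

### The arm

A 6-joint arm with a two-finger parallel gripper is mounted at the origin on the work surface. World frame = base frame: x ahead of the robot, y to its left, z up, the work surface at z = 0. Lengths are in m, angles in rad, forces in N, time in s.
With the tool pointing down it reaches from about 0.35 to 0.8 m from the base axis. Payload 7.3 kg.
Tool frame: the origin (TCP) lies between the finger pads; the fingertips stand 11 mm ahead of it and the grasp point (between the pads) lies 8 mm behind it (robot.nose_length is the distance from the TCP to the fingertips, in m); z points along the fingers, y is the line along which they close (so a half turn about z gives the same grasp; the last joint's range is limited). The gripper opens to 85 mm and grips with 20 to 120 N. Pads are 22 mm wide; open, the fingers measure 114 mm over their backs; the gripper's body (76 mm by 85 mm) begins 54 mm behind the grasp point. The pads swing forward as they close: fully open they stand 13 mm farther back than shut.
Start: joints at [-1.451, 0.342, 1.524, -0, 1.275, -0.146], TCP at [0.138, -0.507, 0.242] pointing down, gripper open.
Joint ranges: [-2.53, 2.53], [-0.77, 2.02], [0.04, 2.7], [-1, 4.14], [0.28, 2.66], [-3.11, 3.11]. Speed limits (rad/s): [2.57, 2.57, 3.14, 3.14, 3.14, 3.14].

### API

Orientations are given as a rotation vector (axis times angle).
In Python, from workcell import robot, cams gives the robot as it stands.
- The arm moves only by the tool move_arm, never from a script. Its argument "moves" is a list that holds one entry, the list of rows, each a list of 7 numbers: the finger opening in m, from 0 to 0.0854, then the shift along the tool's x, y, z in m, then the turn, a rotation vector about the tool's x, y, z in degrees. A call has 1 to 8 rows; each row is the pose to reach, as a shift and turn from the pose commanded when the call began, along the tool's axes at that moment; what a row does not reach only later rows make up. A row lasts 1/8 s, in which the tool goes at most 62.5 mm and 10.7 degrees, less where a joint would pass 70% of its speed; a pose out of reach is approached as far as the arm can. A call with a gripper value outside its range is refused whole. The fingers move at their own pace and stop on an object; "squeeze" is the grip in N (left out, the last holds). Time passes only in rows, so rows that repeat a pose let the fingers close. It gives the time, the measured TCP pose, the force, the opening and the grip force at its end, in the units of the state.
- robot.observe(): the state, without advancing time (a new reading comes with each control period).
- cams.get_image(name): name is "side" or "top" or "wrist"; returns a dict with "color" (400x640x3 uint8, red, green, blue), "fx", "fy", "cx", "cy" (pixels), "rvec" (rotation vector, rad) and "tvec" (3), from world to camera coordinates, as OpenCV has them. Camera axes: x right, y down, z forward; pixel columns grow to the right and rows downward; lengths in m; the calibration is good to about 2 mm. The wrist camera is an equidistant fisheye: a pixel r from the principal point sees the ray r / f radians off the axis. A picture is of the moment at which its call begins. There is no depth.
- robot.hand_in(): hands the job in; it is judged then, once.
The state is a dict: "t": time; "q": joint angles; "joint_vel": joint speeds; "joint_efforts": joint torques, N m; "tool_pos": TCP position; "eef_rot": TCP orientation; "contact_force": force on the tool from outside, world axes, zero at the start; "wrist_torque": the same for the moment, N m; "grip_width": finger opening in m; "grasp_force": force on a finger pad.
Only numpy, scipy, OpenCV 4.12 (cv2) and the standard library are available. Lean on these libraries where they do the work, as an engineer would, in place of code of your own. Each camera call takes 0.05 s, during which the arm holds its last target. There are 200 camera calls.

### The job

Check the limit switch in the open unit: press its roller down until the lever lies level, which is where the switch clicks, hold it there about half a second without pushing on into the overtravel, and let it spring back up. Then close the unit: lower the drilled cover plate over its four standoffs, right way up, until it rests on all four shoulders before you let go. Leave the other things on the bench where they are.

Things in the scene. Friction and masses are not known exactly. Their poses are not given: they have to be found in the camera images.
- unit: open limit switch unit, fixed to the bench: grey base plate 160 (x) x 130 (y) x 6 mm with four steel standoffs. Origin at the centre of its underside on the bench, z up. In the middle a black switch body 46 x 30 mm (x from -66 to -20 mm), top 36 mm above the bench (ears 51 mm), with the roller lever on top pointing along the unit's +x
- seat (a point): point in the unit midway between the four standoff shoulders, 85 mm above the bench; axes as the unit. The standoffs, 14 mm in diameter, stand at x = +-65, y = +-50 mm from it, flat shoulders at this height; from each shoulder a 6 mm stud with a tapered tip rises 18 mm more
- lever (a joint): angle of the sprung switch lever, rad: 0 = free, sloping 0.40 up from level; grows as pressed down; springs back by itself. Clicks at 0.36, level at 0.40, harmful overtravel from 0.52, hard stop 0.70. Pivot at x = -47, z = 45 mm in the unit, 55 mm to the roller's axle. Pressed at the roller it starts to move at about 2.4 N, clicks at about 5 N, overtravels at about 6 N
- roller (a point): centre of the grey roller at the lever's end: 20 mm diameter, 14 mm wide, axle along the unit's y. Free, it is at x = 4, y = 0, z = 66 mm in the unit (roller top 76 mm above the bench); it goes down 19 mm to the click, 21 mm to level, 28 mm to overtravel, moving about 4 mm to the unit's +x
- cover: loose cover plate, aluminium, 160 (x) x 130 (y) x 5 mm, about 0.3 kg, flat on the bench; origin at the centre of its underside, z up. Four 11 mm through holes at x = +-65, y = +-50 mm. Centred on top a black bar grip, 60 mm along x, 18 mm wide in y, from 5 to 39 mm above the underside. Fits either way round (half turn). Seated, its origin lies at point seat
- stock_bin: bystander: blue open bin 120 x 160 x 70 mm, origin at the centre of its underside
- bearing: bystander: steel bearing ring 64 mm in diameter, 18 mm high, origin at the centre of its underside
- carton: bystander: small cardboard carton 100 x 70 x 60 mm, origin at the centre of its underside
- spanner: bystander: steel spanner lying on the bench, origin on its underside
There are look-alikes about, which are no part of the job. What is meant by the cover is not turquoise, and is the larger of those in its own colour. Of the things that look like the unit, the larger one is meant.

How it is judged:
By the outcome, as a careful person would: the job done as asked, in the order asked, and still so for the second after the job is handed in, with the robot touching nothing.
It also fails if it takes over 62 s, if anything falls off the work surface, if the arm or the gripper's body presses on something with over 40 N, if the wrist force passes 120 N, or if a joint passes its speed limit or range.

## Working session

There is one attempt and no reset: what is moved stays moved. The work goes in short steps, Python scripts to look and compute and a tool call to move; the robot and the scene stay as the last step left them, time stands still between calls to the robot, and variables do not carry over. Pictures are saved under pics/ and viewed, at most 10 in all, crops included, and the job is handed in when it is done.

Besides the shell and the picture viewer there is one more tool, called after "Emit:" as name([rows], argument=value, ...), one row to a line, values as JSON. move_arm: Moves the arm, as the interface text tells. Its arguments: {"type":"object","properties":{"moves":{"type":"array","items":{"type":"array","items":{"type":"array","items":{"type":"number"}}}},"squeeze":{"type":"number"}},"required":["moves"]}

```bash
mkdir -p pics; ls
python3 - <<'E'
from workcell import robot, cams
import cv2,pickle
d={}
for n in ["side","top","wrist"]:
    im=cams.get_image(n); d[n]=im; cv2.imwrite(f"pics/{n}0.png",im["color"][:,:,::-1])
pickle.dump(d,open("im0.pkl","wb"))
s=robot.observe(); print(s["tool_pos"],s["eef_rot"],s["t"],s["contact_force"],s["grip_width"])
for n in d: print(n,d[n]["fx"],d[n]["tvec"],d[n]["rvec"])
E
```

```text
pics
[ 0.13788407 -0.50627482  0.24179626] [-3.11272188e+00 -4.16203895e-01  3.45712198e-05] 0.15 [-0.70171127 -0.21376463  0.02287819] 0.08544097367682157
side 508.8659055580116 [0.3736342  0.30243677 1.32765602] [ 0.95110491 -2.44614197  1.07534042]
top 364.01244209149246 [-0.01062388  0.52789985  1.00966324] [ 2.15812556 -2.15215163  0.13579139]
wrist 309.70691628693146 [-0.52475564 -0.03587154  0.37961362] [-2.30845331  1.76452846  0.25471489]
```

View pics/top0.png

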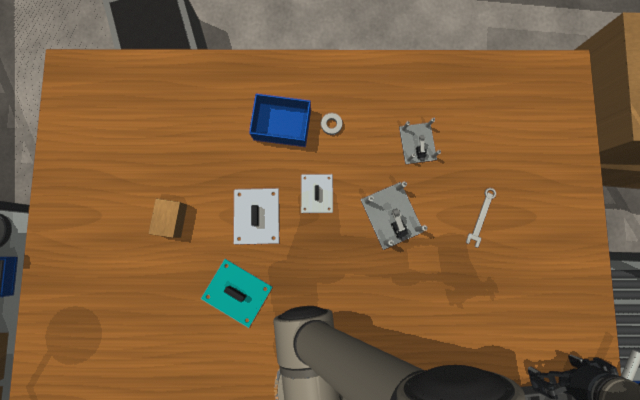

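View pics/side0.png

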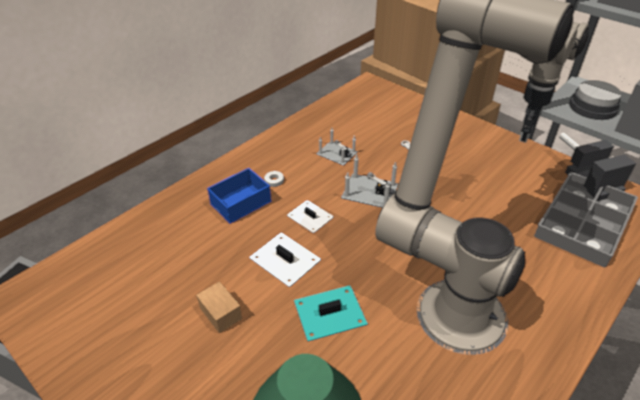

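The top view shows the large white cover at about (256,216), the larger unit at (395,216), and a small look-alike of each. The turquoise cover isn't part of the job. I'll enlarge both targets.

Run:
```python
import cv2,pickle,numpy as np
im=pickle.load(open("im0.pkl","rb"))["top"]["color"][:,:,::-1]
a=cv2.resize(im[175:260,350:440],None,fx=4.4,fy=4.4*1,interpolation=cv2.INTER_CUBIC)
a=cv2.resize(im[176:256,352:432],(400*1,400),interpolation=cv2.INTER_CUBIC)
b=cv2.resize(im[176:256,216:296],(400,400),interpolation=cv2.INTER_CUBIC)
cv2.imwrite("pics/crop0.png",np.hstack([a,b]))
```

```text
(no output)
```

View pics/crop0.png

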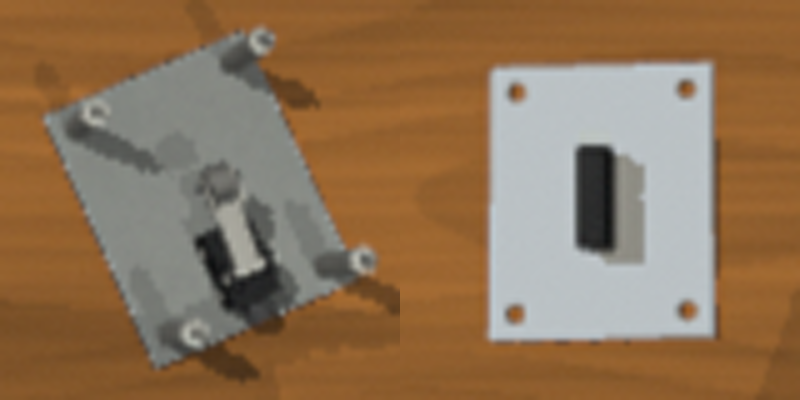

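The left crop shows the unit. Its standoff tops are at (96,112), (263,40), (363,261) and (195,333), the roller is at (218,182), and the base corners are at (44,117), (245,30) and (157,368). The right crop shows the cover, with holes at (517,92), (686,89), (688,310) and (516,314).

```bash
cat > h.py <<'E'
import cv2,numpy as np
from scipy.optimize import least_squares
from scipy.spatial.transform import Rotation as R
def K(c): return np.array([[c["fx"],0,c["cx"]],[0,c["fy"],c["cy"]],[0,0,1.]])
def proj(c,P):
    P=np.asarray(P,float)
    if c.get("fish"):
        p=R.from_rotvec(np.ravel(c["rvec"])).apply(P)+np.ravel(c["tvec"])
        r=np.hypot(p[:,0],p[:,1]); th=np.arctan2(r,p[:,2])
        return np.c_[c["cx"]+c["fx"]*th*p[:,0]/r, c["cy"]+c["fy"]*th*p[:,1]/r]
    return cv2.projectPoints(P,np.ravel(c["rvec"]),np.ravel(c["tvec"]),K(c),None)[0][:,0]
def fit(c,L,px,x0):  # pose x,y,yaw(rad) of planar-placed object from local pts L
    L=np.asarray(L,float);px=np.asarray(px,float)
    def w(p):
        W=L.copy();W[:,:2]=L[:,:2]@np.array([[np.cos(p[2]),np.sin(p[2])],[-np.sin(p[2]),np.cos(p[2])]])+p[:2];return W
    r=least_squares(lambda p:(proj(c,w(p))-px).ravel(),x0)
    return r.x,r.fun.reshape(-1,2)
E
python3 - <<'E'
from h import *
import pickle
d=pickle.load(open("im0.pkl","rb"));c=d["top"]
np.set_printoptions(precision=4,suppress=True)
f=lambda l,o:(np.array(l)+.5)/5-.5+np.array(o)
# direction of image up in world
up=f([(96,112),(263,40),(363,261),(195,333)],(352,176))
for z in (.085,.095,.103):
  # +x up in image: find which order: front-left...
  for Lname,s in (("A",[(1,1),(1,-1),(-1,-1),(-1,1)]),):
    L=[(.065*a,.05*b,z) for a,b in s]
    p,e=fit(c,L,up,[.5,0,0.3]);print(z,p,np.degrees(p[2]),np.abs(e).max())
co=f([(44,117),(245,30),(157,368)],(352,176))
p,e=fit(c,[(.08,.065,.006),(.08,-.065,.006),(-.08,.065,.006)],co,[.5,0,.3]);print("base",p,np.degrees(p[2]),np.abs(e).max())
R0=[(.004,0,.071)]
cv=f([(117,92),(286,89),(288,310),(116,314)],(216,176))
p,e=fit(c,[(.065*a,.05*b,.005) for a,b in s],cv,[.5,.3,0]);print("cover holes",p,np.degrees(p[2]),np.abs(e).max())
cc=f([(90,68),(312,62),(316,338),(89,341)],(216,176))
p,e=fit(c,[(.08*a,.065*b,.005) for a,b in s],cc,[.5,.3,0]);print("cover corn",p,np.degrees(p[2]),np.abs(e).max())
from workcell import robot
print(R.from_rotvec(robot.observe()["eef_rot"]).as_matrix())
print(proj(c,[(.5,0,0),(.6,0,0),(.5,.1,0)]))
E
```

```text
0.085 [ 0.4799 -0.2206  0.4034] 23.110459076132617 0.18685059898476197
0.095 [ 0.479  -0.2185  0.4033] 23.107298455075455 0.4010702954478802
0.103 [ 0.4784 -0.2168  0.4033] 23.10472110720675 0.625933622188029
base [ 0.4797 -0.2212  0.4093] 23.45185100632907 0.14557498884238385
cover holes [0.4769 0.1764 0.0258] 1.4762694792714373 0.10457915690849973
cover corn [0.4765 0.1764 0.0273] 1.566742686186039 0.4147664938348612
[[ 0.9649  0.2627 -0.0002]
 [ 0.2627 -0.9649  0.0012]
 [ 0.0001 -0.0012 -1.    ]]
[[316.2796 208.14  ]
 [316.4113 174.7568]
 [282.3614 208.0476]]
```

Emit:
move_arm([
  [[0,0.051,-0.023,0,0,0,-1],[0,0.103,-0.047,0.005,0,0,-2],[0,0.155,-0.07,0.01,0,0,-3],[0,0.206,-0.093,0.015,0,0,-4],[0,0.258,-0.117,0.02,0,0,-5],[0,0.31,-0.14,0.03,0,0,-6],[0,0.361,-0.163,0.04,0,0,-7],[0,0.412,-0.187,0.04,0,0,-8]],
])

```text
t: 1.15
tool_pos: [0.4872, -0.2163, 0.2013]
eef_rot: [-3.076, -0.633, 0.002]
contact_force: [0.4, -0.3, 0.5]
grip_width: 0.0002
grasp_force: 0.0
```

Run:
```python
from workcell import robot, cams
import cv2,pickle
from h import *
im=cams.get_image("wrist"); pickle.dump(im,open("w1.pkl","wb"))
im["fish"]=1
s=robot.observe(); print(s["t"],s["tool_pos"],R.from_rotvec(s["eef_rot"]).as_matrix().round(4),s["contact_force"],s["grip_width"],robot.nose_length)
a=np.radians(23.2);c0=np.array([.4799,-.2207])
for P in [(.004,0,.066),(-.065,.05,.103),(.065,.05,.103),(.065,-.05,.103),(-.065,-.05,.103)]:
    w=np.r_[R.from_euler("z",a).as_matrix()[:2,:2]@P[:2]+c0,P[2]]
    print(P,proj(im,[w]))
cv2.imwrite("pics/w1.png",im["color"][:,:,::-1])
```

```text
1.2 [ 0.49148947 -0.21200888  0.20170459] [[ 0.9172  0.3985  0.0023]
 [ 0.3985 -0.9172  0.0028]
 [ 0.0032 -0.0016 -1.    ]] [2.31330012 4.0853674  0.5656605 ] 5.4038263433152015e-05 0.011
(0.004, 0, 0.066) [[316.61856841 199.01490228]]
(-0.065, 0.05, 0.103) [[259.52708887 286.28307408]]
(0.065, 0.05, 0.103) [[250.1083109  134.36790066]]
(0.065, -0.05, 0.103) [[383.42998535 134.52727335]]
(-0.065, -0.05, 0.103) [[373.52350135 286.36516001]]
```

View pics/w1.png

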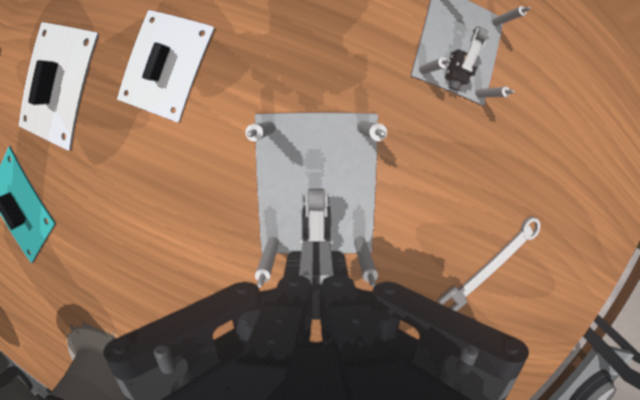

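The wrist view shows the studs at (252,132), (377,131), (263,277) and (370,277) and the roller at (316,199). These match the predictions, so the unit pose is confirmed.

Emit:
move_arm([
  [[0,0,0,0,0,0,0],[0,0,0,0.03,0,0,0],[0,0,0,0.07,0,0,0],[0,0,0,0.1,0,0,0],[0,0,0,0.11,0,0,0],[0,0,0,0.118,0,0,0],[0,0,0,0.12,0,0,0],[0,0,0,0.12,0,0,0]],
])

```text
t: 2.2
tool_pos: [0.4868, -0.2183, 0.0832]
eef_rot: [3.076, 0.632, 0.002]
contact_force: [0.2, 0.6, 3.0]
grip_width: 0.0001
grasp_force: 1.3
```

Emit:
move_arm([
  [[0,0,0,0.004,0,0,0],[0,0,0,0.008,0,0,0],[0,0,0,0.012,0,0,0],[0,0,0,0.015,0,0,0],[0,0,0,0.0165,0,0,0],[0,0,0,0.0165,0,0,0]],
])

```text
t: 2.95
tool_pos: [0.4865, -0.2182, 0.0658]
eef_rot: [3.077, 0.632, 0.0]
contact_force: [0.8, -0.5, 5.2]
grip_width: -0.0001
grasp_force: 2.4
```

Emit:
move_arm([
  [[0,0,0,0.0005,0,0,0],[0,0,0,0.0005,0,0,0],[0,0,0,0.0005,0,0,0],[0,0,0,-0.006,0,0,0],[0,0,0,-0.016,0,0,0],[0,0,0,-0.04,0,0,0],[0,0,0,-0.09,0,0,0],[0,0,0,-0.135,0,0,0]],
])

```text
t: 3.95
tool_pos: [0.4855, -0.217, 0.202]
eef_rot: [-3.075, -0.632, 0.003]
contact_force: [0.5, 0.1, 0.2]
grip_width: 0.0001
grasp_force: 0.0
```

```bash
cat > d.py <<'E'
import sys
from h import *
from workcell import robot
s=robot.observe(); M=R.from_rotvec(s["eef_rot"]).as_matrix()
x,y,z,yaw=map(float,sys.argv[1:5]); T=np.array([[np.cos(np.radians(yaw)),np.sin(np.radians(yaw)),0],[np.sin(np.radians(yaw)),-np.cos(np.radians(yaw)),0],[0,0,-1]])
print(s["t"],s["tool_pos"],s["q"],s["contact_force"]); print((M.T@(np.array([x,y,z])-s["tool_pos"])).round(4),np.degrees(R.from_matrix(M.T@T).as_rotvec()).round(2))
E
python3 d.py .477 .1764 .2 1.5
```

```text
3.95 [ 0.48547297 -0.21696125  0.20199812] [-5.64694800e-01  3.91352680e-01  1.56645744e+00  4.50396750e-04
  1.18658038e+00  6.00333659e-01] [0.49981439 0.06897678 0.22173566]
[ 0.1474 -0.3648  0.0027] [-0.13  0.1  21.74]
```

Emit:
move_arm([
  [[0.04,0.01,-0.025,0,0,0,2],[0.06,0.03,-0.075,0,0,0,5],[0.06,0.051,-0.127,0,0,0,8],[0.06,0.073,-0.18,0,0,0,11],[0.06,0.095,-0.235,0,0,0,14],[0.06,0.116,-0.288,0,0,0,17],[0.06,0.137,-0.34,0,0,0,20],[0.06,0.147,-0.365,0,0,0,21.7]],
])

```text
t: 4.95
tool_pos: [0.4757, 0.1783, 0.2005]
eef_rot: [-3.141, -0.044, 0.004]
contact_force: [0.5, -1.5, -0.0]
grip_width: 0.0601
grasp_force: 0.0
```

Emit:
move_arm([
  [[0.06,0,0,0.01,0,0,0],[0.06,0,0,0.03,0,0,0],[0.06,0,0,0.05,0,0,0],[0.06,0,0,0.05,0,0,0]],
])

```text
t: 5.45
tool_pos: [0.4759, 0.1742, 0.149]
eef_rot: [3.14, 0.041, -0.008]
contact_force: [1.1, 0.1, 0.4]
grip_width: 0.0602
grasp_force: 0.0
```

```bash
python3 - <<'E'
from workcell import robot, cams
import cv2,pickle
from h import *
im=cams.get_image("wrist"); im["fish"]=1
t=cams.get_image("top")
s=robot.observe(); print(s["t"],s["tool_pos"],s["grip_width"])
a=np.radians(1.5);c0=np.array([.4769,.1764])
for P in [(-.065,.05,.005),(.065,.05,.005),(.065,-.05,.005),(-.065,-.05,.005)]:
    w=np.r_[R.from_euler("z",a).as_matrix()[:2,:2]@P[:2]+c0,P[2]]
    print(P,proj(im,[w]))
pickle.dump(im,open("w2.pkl","wb"))
a=cv2.resize(im["color"][80:330,160:480,::-1],(640,500),interpolation=cv2.INTER_CUBIC)
cv2.imwrite("pics/w2.png",a)
E
python3 d.py .477 .1764 .034 1.5
```

```text
5.55 [0.47737287 0.17477022 0.15091445] 0.05989372870599772
(-0.065, 0.05, 0.005) [[262.92277343 253.56858421]]
(0.065, 0.05, 0.005) [[256.44144915 119.92923693]]
(0.065, -0.05, 0.005) [[368.91100366 119.6600276 ]]
(-0.065, -0.05, 0.005) [[363.2341152  253.57717051]]
5.55 [0.47737287 0.17477022 0.15091445] [ 2.00169917e-01  4.07363882e-01  1.70082646e+00 -1.47305393e-04
  1.03422969e+00  1.74502022e+00] [ 0.12745565  0.17845221 -0.33298604]
[-0.0002 -0.0017  0.1169] [ 0.02  0.05 -0.01]
```

View pics/w2.png

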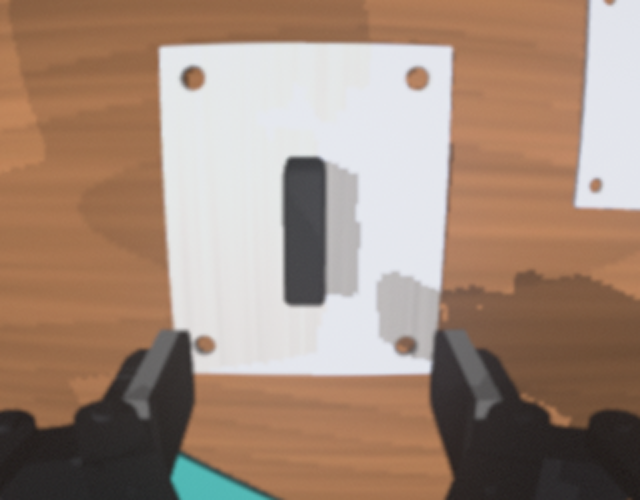

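Mapped back to the full image, the holes are at (256.5,118.5), (368.5,118.5), (262.5,252.5) and (362.5,252.5). That is within about 1 px of prediction, so I'll go down and grip.

Emit:
move_arm([
  [[0.06,0,0,0.03,0,0,0],[0.06,0,0,0.07,0,0,0],[0.06,0,0,0.1,0,0,0],[0.06,0,0,0.118,0,0,0],[0.045,0,0,0.126,0,0,0],[0.03,0,0,0.126,0,0,0],[0.022,0,0,0.126,0,0,0],[0.02,0,0,0.126,0,0,0]],
])

```text
t: 6.55
tool_pos: [0.4782, 0.1758, 0.0257]
eef_rot: [-3.141, -0.042, -0.003]
contact_force: [0.1, 0.9, 0.8]
grip_width: 0.0198
grasp_force: 0.8
```

Emit:
move_arm([
  [[0.0,0,0,0,0,0,0],[0.0,0,0,0,0,0,0],[0.0,0,0,0,0,0,0],[0.0,0,0,0,0,0,0]],
], squeeze=90)

```text
t: 7.05
tool_pos: [0.4782, 0.1758, 0.026]
eef_rot: [-3.141, -0.042, -0.003]
contact_force: [-1.3, 1.7, 7.0]
grip_width: 0.0166
grasp_force: 88.4
```

Emit:
move_arm([
  [[0,0,0,-0.006,0,0,0],[0,0,0,-0.02,0,0,0],[0,0,0,-0.05,0,0,0],[0,0,0,-0.09,0,0,0],[0,0,0,-0.13,0,0,0],[0,0,0,-0.15,0,0,0],[0,0,0,-0.15,0,0,0],[0,0,0,-0.15,0,0,0]],
])

```text
t: 8.05
tool_pos: [0.4767, 0.1753, 0.174]
eef_rot: [3.141, 0.042, -0.003]
contact_force: [0.2, 0.1, -3.5]
grip_width: 0.0163
grasp_force: 88.0
```

```bash
python3 - <<'E'
from workcell import robot, cams
import cv2,pickle
from h import *
im=cams.get_image("wrist"); im["fish"]=1
s=robot.observe(); pickle.dump((im,s),open("w3.pkl","wb"))
cv2.imwrite("pics/w3.png",cv2.resize(im["color"][60:360,120:520,::-1],(800,600),interpolation=cv2.INTER_CUBIC))
E
python3 d.py .4799 -.2207 .176 23.2
```

```text
8.1 [0.47664195 0.17523305 0.17366344] [ 2.01376962e-01  3.80023918e-01  1.67168118e+00 -1.68790785e-04
  1.09235010e+00  1.74559827e+00] [-0.61475039  0.68960475 -2.55106723]
[-0.0073  0.3959 -0.0021] [ 1.000e-02  1.400e-01 -2.167e+01]
```

View pics/w3.png

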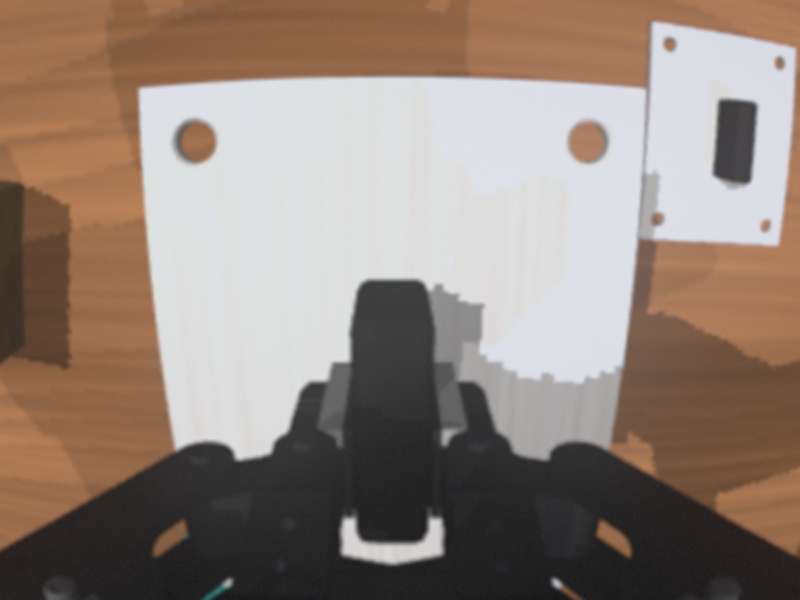

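The cover hangs straight in the gripper, with its front holes at crop (195,141) and (588,141) and its front corners at (140,88) and (645,90). I'll fit its in-hand pose, along with the unit's pose as the wrist camera saw it, for consistency.

Run:
```python
from h import *
import pickle
np.set_printoptions(precision=4,suppress=True)
im,s=pickle.load(open("w3.pkl","rb"))
f=lambda l:(np.array(l)+.5)/2-.5+np.array((120,60))
M=R.from_rotvec(s["eef_rot"]).as_matrix()
h=f([(195,141),(588,141)]);c=f([(140,88),(645,90)])
for dz in (0,-.003,.003):
  z=s["tool_pos"][2]-.0257+.005+dz
  for n,L,p in (("h",[(.065,.05,z),(.065,-.05,z)],h),("c",[(.08,.065,z),(.08,-.065,z)],c)):
    r,e=fit(im,L,p,[.477,.175,0.02]);print(n,dz,r[:2],np.degrees(r[2]),np.abs(e).max(),"tool off",M.T@np.r_[r[:2]-s["tool_pos"][:2],0])
w=pickle.load(open("w2.pkl","rb"))
g=[(256.5,118.5),(368.5,118.5),(362.5,252.5),(262.5,252.5)]
r,e=fit(w,[(.065*a,.05*b,.005) for a,b in [(1,1),(1,-1),(-1,-1),(-1,1)]],g,[.477,.175,.02]);print("w2 cover",r,np.abs(e).max())
u=pickle.load(open("w1.pkl","rb"));u["fish"]=1
g=[(252,132),(377,131),(370,277),(263,277)]
for z in (.085,.095,.103):
  r,e=fit(u,[(.065*a,.05*b,z) for a,b in [(1,1),(1,-1),(-1,-1),(-1,1)]],g,[.48,-.22,.4]);print("w1 unit",z,r,np.abs(e).max())
```

```text
h 0 [0.4764 0.1749] 1.493948474503105 0.49936156474325344 tool off [-0.0002  0.0003  0.    ]
c 0 [0.4759 0.1749] 1.2814767166668186 0.4285970969152686 tool off [-0.0008  0.0003  0.    ]
h -0.003 [0.4763 0.1749] 1.4939693261863438 1.2821640821516382 tool off [-0.0004  0.0003  0.    ]
c -0.003 [0.4759 0.1749] 1.281385932585428 1.7646756792382803 tool off [-0.0007  0.0003  0.    ]
h 0.003 [0.4766 0.1749] 1.4939276366449032 2.3452098137410644 tool off [-0.      0.0003  0.    ]
c 0.003 [0.4758 0.1749] 1.281574264756292 2.696120896701075 tool off [-0.0009  0.0003  0.    ]
w2 cover [0.4781 0.1768 0.0236] 0.30104056771153864
w1 unit 0.085 [ 0.4798 -0.2197  0.4158] 1.6212802582891186
w1 unit 0.095 [ 0.4821 -0.2187  0.4158] 2.529119851607561
w1 unit 0.103 [ 0.4838 -0.218   0.4158] 5.327647313617433
```

Emit:
move_arm([
  [[0,0,0.015,0,0,0,-1],[0,-0.001,0.055,0,0,0,-3],[0,-0.002,0.11,0,0,0,-6],[0,-0.003,0.17,0,0,0,-9],[0,-0.004,0.23,0,0,0,-12],[0,-0.005,0.29,0,0,0,-15],[0,-0.006,0.345,0,0,0,-18],[0,-0.007,0.38,0,0,0,-20.5]],
])

```text
t: 9.1
tool_pos: [0.4798, -0.207, 0.1735]
eef_rot: [-3.083, -0.599, 0.003]
contact_force: [0.2, 0.7, -2.4]
grip_width: 0.0163
grasp_force: 88.3
```

Emit:
move_arm([
  [[0,0.006,0.0147,0,0,0,-1.3],[0,0.006,0.0147,0,0,0,-1.3],[0,0.006,0.0147,0.01,0,0,-1.3],[0,0.006,0.0147,0.02,0,0,-1.3],[0,0.006,0.0147,0.026,0,0,-1.3],[0,0.006,0.0147,0.026,0,0,-1.3]],
])

```text
t: 9.85
tool_pos: [0.4914, -0.2155, 0.1481]
eef_rot: [-3.076, -0.636, 0.002]
contact_force: [0.3, 0.3, -2.4]
grip_width: 0.0164
grasp_force: 88.4
```

```bash
python3 - <<'E'
from workcell import robot, cams
import cv2,pickle
from h import *
im=cams.get_image("wrist"); im["fish"]=1
s=robot.observe(); pickle.dump((im,s),open("w4.pkl","wb"))
w=im["color"][60:360,120:520,::-1]
cv2.imwrite("pics/w4.png",cv2.resize(w,(800,600),interpolation=cv2.INTER_CUBIC))
E
python3 d.py .4803 -.2205 .150 23.3
```

```text
9.9 [ 0.49164752 -0.21570005  0.14861639] [-5.56194106e-01  4.56473445e-01  1.62516693e+00 -7.03598184e-05
  1.06030283e+00  6.07169774e-01] [ 0.19559326  0.51608551 -2.47941787]
[-0.0123 -0.0001 -0.0014] [-0.01  0.01  0.05]
```

View pics/w4.png

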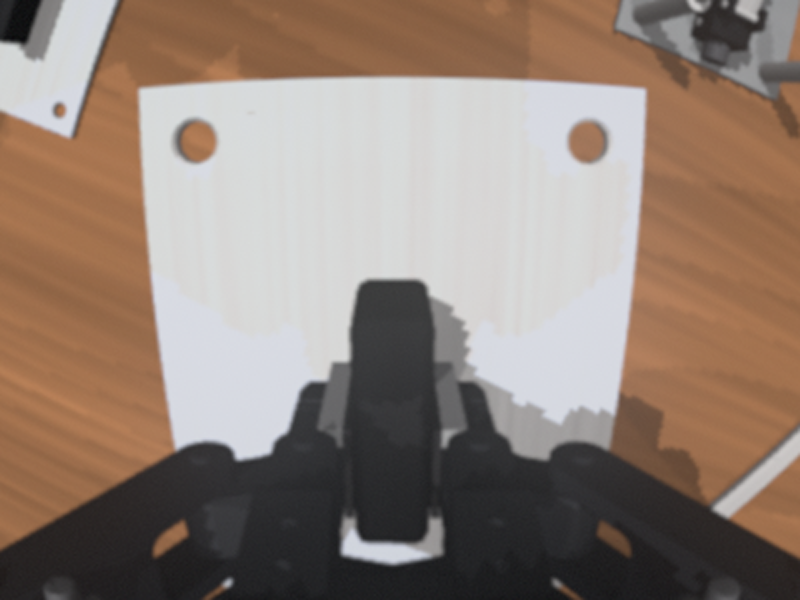

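Both holes show wood only, and the pose is 12 mm too far along tool x. I'll correct that and lower to just above the stud tips.

Emit:
move_arm([
  [[0,-0.006,0,0,0,0,0],[0,-0.0123,0,0,0,0,0],[0,-0.0123,0,0.005,0,0,0],[0,-0.0123,0,0.013,0,0,0],[0,-0.0123,0,0.013,0,0,0],[0,-0.0123,0,0.013,0,0,0]],
])

```text
t: 10.65
tool_pos: [0.4805, -0.2208, 0.1357]
eef_rot: [-3.077, -0.635, 0.0]
contact_force: [0.1, 0.6, -3.2]
grip_width: 0.0161
grasp_force: 88.4
```

```bash
python3 - <<'E'
from workcell import robot, cams
import cv2,pickle
from h import *
im=cams.get_image("wrist");im["fish"]=1
sd=cams.get_image("side");tp=cams.get_image("top")
s=robot.observe(); pickle.dump((im,sd,tp,s),open("w5.pkl","wb"))
a=cv2.resize(im["color"][90:170,190:440,::-1],(800,256),interpolation=cv2.INTER_CUBIC)
b=cv2.resize(sd["color"][130:215,320:445,::-1],(480,326),interpolation=cv2.INTER_CUBIC)
t=cv2.resize(tp["color"][165:265,345:445,::-1],(320,326),interpolation=cv2.INTER_CUBIC)
cv2.imwrite("pics/w5.png",np.vstack([a,np.hstack([b,t])]))
z=.103;U=R.from_euler("z",23.3,degrees=True).as_matrix()
for P in [(.065,.05,z),(.065,-.05,z)]: print(proj(im,[U@P+[.4799,-.2207,0]]),"stud")
E
python3 d.py .4803 -.2205 .134 23.3
```

```text
[[222.06581757 129.07606268]] stud
[[406.39533401 128.96347914]] stud
10.8 [ 0.48056979 -0.22087744  0.13593934] [-5.75737906e-01  4.58681565e-01  1.66306361e+00 -8.48937794e-05
  1.01938655e+00  5.87810041e-01] [-0.19038161 -0.11670011 -2.9645825 ]
[-0.0001 -0.0005  0.0019] [ 0.02 -0.01  0.04]
```

View pics/w5.png

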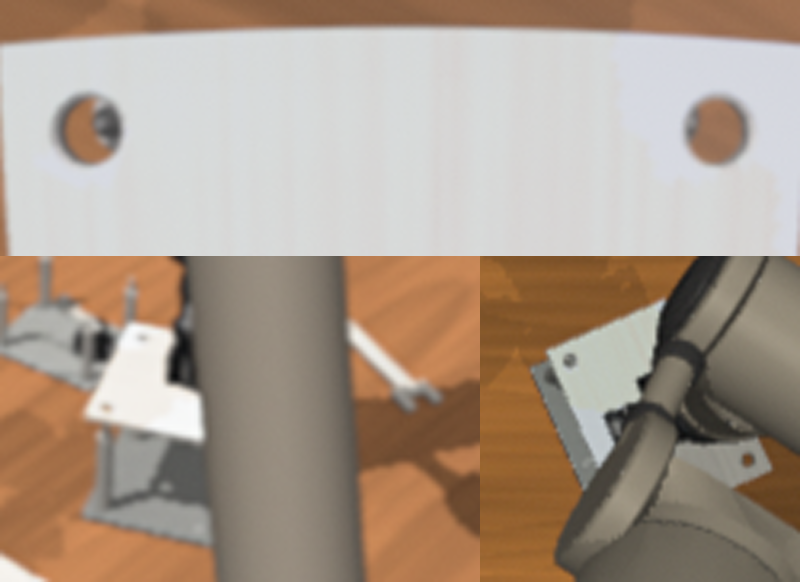

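Both studs show in the front holes, with tips at about (223,128) and (406,128). The unit is aligned to within about 0.5 mm. Next I'll lower over the studs.

Emit:
move_arm([
  [[0,0.0003,-0.0003,0.004,0,0,0],[0,0.0003,-0.0003,0.008,0,0,0],[0,0.0003,-0.0003,0.011,0,0,0],[0,0.0003,-0.0003,0.014,0,0,0],[0,0.0003,-0.0003,0.017,0,0,0],[0,0.0003,-0.0003,0.019,0,0,0],[0,0.0003,-0.0003,0.021,0,0,0],[0,0.0003,-0.0003,0.021,0,0,0]],
])

```text
t: 11.8
tool_pos: [0.4805, -0.2204, 0.1147]
eef_rot: [-3.077, -0.635, 0.0]
contact_force: [0.7, 0.5, -2.1]
grip_width: 0.0163
grasp_force: 88.4
```

Lateral force is near zero, so the studs are inside the holes. I'll continue down to the shoulders.

Emit:
move_arm([
  [[0,0,0,0.001,0,0,0],[0,0,0,0.002,0,0,0],[0,0,0,0.003,0,0,0],[0,0,0,0.0035,0,0,0],[0,0,0,0.004,0,0,0],[0,0,0,0.004,0,0,0]],
])

```text
t: 12.55
tool_pos: [0.4805, -0.2205, 0.111]
eef_rot: [3.077, 0.635, 0.0]
contact_force: [-1.1, -0.7, -1.0]
grip_width: 0.0165
grasp_force: 88.8
```

Emit:
move_arm([
  [[0,0,0,0.0005,0,0,0],[0,0,0,0.001,0,0,0],[0,0,0,0.0015,0,0,0],[0,0,0,0.0015,0,0,0]],
])

```text
t: 13.05
tool_pos: [0.4805, -0.2205, 0.1109]
eef_rot: [3.076, 0.635, 0.001]
contact_force: [-5.5, 2.8, 13.0]
grip_width: 0.0164
grasp_force: 90.7
```

Contact is firm at 13 N, and the TCP height of 0.1109 matches the seated height. I'll ease off, release and retreat.

Emit:
move_arm([
  [[0,0,0,-0.0007,0,0,0],[0,0,0,-0.0007,0,0,0],[0.022,0,0,-0.0007,0,0,0],[0.035,0,0,-0.0007,0,0,0],[0.05,0,0,-0.0007,0,0,0],[0.05,0,0,-0.0007,0,0,0],[0.05,0,0,-0.0007,0,0,0]],
])

```text
t: 13.92
tool_pos: [0.4806, -0.2204, 0.1099]
eef_rot: [3.077, 0.635, -0.0]
contact_force: [0.2, 0.3, -0.1]
grip_width: 0.0497
grasp_force: 0.0
```

Emit:
move_arm([
  [[0.05,0,0,-0.005,0,0,0],[0.05,0,0,-0.03,0,0,0],[0.05,0,0,-0.07,0,0,0],[0.05,0,0,-0.11,0,0,0],[0.05,-0.04,-0.02,-0.13,0,0,0],[0.05,-0.08,-0.06,-0.13,0,0,0],[0.05,-0.08,-0.11,-0.13,0,0,0],[0.05,-0.08,-0.15,-0.13,0,0,0]],
])

```text
t: 14.92
tool_pos: [0.3465, -0.1132, 0.2405]
eef_rot: [3.077, 0.633, 0.001]
contact_force: [-0.1, 0.8, 0.9]
grip_width: 0.0502
grasp_force: 0.0
```

Run:
```python
from workcell import robot, cams
import cv2
from h import *
sd=cams.get_image("side");tp=cams.get_image("top")
b=cv2.resize(sd["color"][130:230,300:425,::-1],(500,400),interpolation=cv2.INTER_CUBIC)
t=cv2.resize(tp["color"][165:265,345:420,::-1],(300,400),interpolation=cv2.INTER_CUBIC)
cv2.imwrite("pics/fin.png",np.hstack([b,t]))
s=robot.observe();print(s["t"],s["tool_pos"],s["contact_force"])
U=R.from_euler("z",23.3,degrees=True).as_matrix()
for z in (.09,):
  for c,o,n in ((sd,(300,130),"side"),(tp,(345,165),"top")):
    print(n,[(4*(proj(c,[U@(.08*a,.065*b,z)+[.4799,-.2207,0]])[0]-o)).round() for a,b in [(1,1),(1,-1),(-1,-1),(-1,1)]])
```

```text
15.025 [ 0.34591412 -0.11180042  0.24043981] [-0.55297265 -1.29920888  0.00547693]
side [array([165., 186.]), array([212.,  91.]), array([401., 129.]), array([364., 229.])]
top [array([ 75., 120.]), array([249.,  45.]), array([350., 262.]), array([173., 339.])]
```

View pics/fin.png

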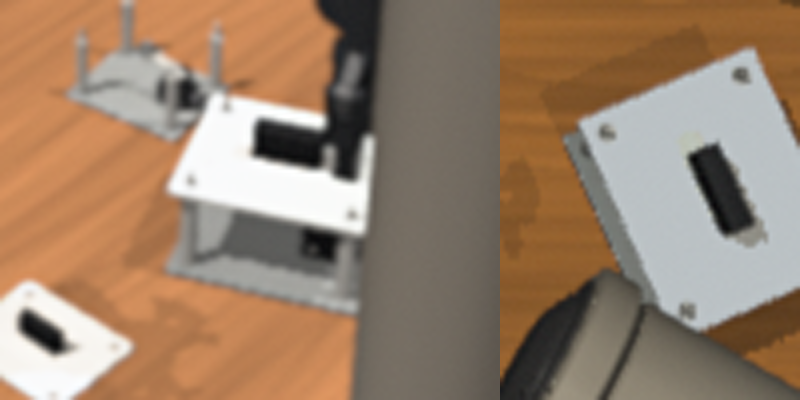

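The cover lies level with the studs in its holes, and its corners are within about 1 px of the seated prediction (top view (80,120) and (252,46), side view (168,190) and (367,231)). I'll hand in.

```bash
python3 -c "
from workcell import robot
print(robot.hand_in())"
```

```text
the job is handed in; nothing more can be done
None
```

I pressed the switch roller to level (about 21 mm, 5.2 N), held it about half a second and released it, then seated the cover on its four standoffs and handed the job in at about 15 s; the hand-in returned no verdict.

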